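# Test the latching mushroom stop and restart the machine

### The job

Test the machine's mushroom stop with your fingertips: press it in until it latches, take the hand right off it for a moment to see that it stays in, then turn its fin clockwise (seen from above) until the head pops back out. With the stop out again, push the flat round start button fully in and let it come back. Only press and push, without gripping or lifting anything, and leave the speed knob and the loose tools where they are.

Things in the scene. Friction and masses are not known exactly. Their poses are not given: they have to be found in the camera images.
- stop_box: control station with the mushroom stop, a fixed grey box 86 x 86 mm and 48 mm high, its cover at 60 mm above the bench. One of three like boxes in a row on a board 12 mm thick that is fixed to the bench (pitch 110 mm; which box stands where on the row varies). Origin: centre of the box's underside; z up; y along the row.
- stop_top (a point): middle of the top face of the fin on the mushroom head: the widest head of the three, a black mushroom cap 64 mm across with an upright fin across it. The fin is 60 mm long, 12 mm wide and stands 26 mm above the cap. This point lies on the turning axis, 124 mm above the bench when the head is out, and moves with the head. Its x axis runs along the fin, z up.
- stop_press (a joint): how far the mushroom head is in, m: 0 out, 0.011 fully in. Sprung outward (3 N, growing to 6 N); pushed down on top of the fin it meets the latch with 6 to 10 N, latches past about 0.009 and then stays at about 0.0075 when let go; pushed less, it comes back out. At 0.011 it stands on a hard stop, where 16 N does no harm.
- stop_head (a joint): turn of the mushroom head, rad: 0 at rest, grows clockwise seen from above to the stop at 1.2; the head only turns that way and a light spring brings it back to 0. Latched, turning it past about 0.5 frees it to spring out. Pushing sideways on the fin near an end turns it (under 0.08 N m); keep fingertips 10 mm above the latched cap meanwhile, for it rises.
- start_box: control station with the start button, a box like stop_box. Origin: centre of its underside.
- start_top (a point): middle of the top of the start button, a plain flat black disc 34 mm across in a low round steel collar 50 mm across and 12 mm high; 82 mm above the bench when out, 10 mm proud of its collar.
- start (a joint): how far the start button is in, m: 0 out, 0.006 fully in; springs back by itself; fully in takes about 5 N.
- knob_box: control station with the speed knob, a box like stop_box, to be left alone. Origin: centre of its underside.
- speed_pointer (a point): pointer mark on the speed knob, a small black rotary knob 36 mm across with a bar grip on top, about 104 mm above the bench; not to be turned.
- pliers: combination pliers, 63 x 186 x 12 mm, lying in front of the board; loose, a bystander. Origin: centre of its underside.
- carpenter_pencil: flat carpenter's pencil, 13 x 165 x 8 mm, lying in front of the board; loose, a bystander. Origin: centre of its underside.
- folding_rule: folded wooden rule, 15 x 212 x 18 mm, lying behind the board; loose, a bystander. Origin: centre of its underside.
- masking_tape: roll of masking tape, 87 mm across, 25 mm high, behind the board; loose, a bystander. Origin: centre of its underside.
- sanding_block: cork sanding block, 64 x 106 x 31 mm, beside the board's left end; loose, a bystander. Origin: centre of its underside.
- chisel_2: wood chisel, 28 x 271 x 34 mm, beside the board's right end; loose, a bystander. Origin: centre of its underside.

How it is judged (in metres and radians):
On the way, in this order (a step that is already met when the one before it is completed fails the run):
1. the mushroom stop is latched in and the robot is off it (value of joint stop_press above 0.006 m and contact force between each of the arm, the fingers and stop_press below 0.3 N), for 0.3 s.
2. the head is turned clockwise and comes out (value of joint stop_head above 0.3 rad and value of joint stop_press below 0.003 m).
3. with the stop out, the start button is pushed in (value of joint start above 0.0045 m and value of joint stop_press below 0.0015 m), for 0.05 s.
At the end, for the whole second after the job is handed in: The mushroom head is out (within 1.5 mm) and turned back to rest (within 0.12 rad), the start button is out (within 1.5 mm), the speed knob's pointer is within 8 mm of where it was, and the loose things lie still within 30 mm of where they were (value of joint each of stop_press, start below 0.0015 m and value of joint stop_head below 0.12 rad and distance of speed_pointer from where it was at the start of the episode below 0.008 m and distance of each of pliers, carpenter_pencil, folding_rule, masking_tape, sanding_block, chisel_2 from where it was at the start of the episode below 0.03 m and linear speed of each of pliers, carpenter_pencil, folding_rule, masking_tape, sanding_block, chisel_2 below 0.02 m/s); the robot touches nothing.
It fails at once if the start button is pushed while the stop is in (value of joint start above 0.003 m and value of joint stop_press above 0.004 m).
It fails at once if the speed knob is turned (distance of speed_pointer from where it was at the start of the episode above 0.008 m).
It fails at once if a loose thing is shoved away or picked up (distance of any of pliers, carpenter_pencil, folding_rule, masking_tape, sanding_block, chisel_2 from where it was at the start of the episode above 0.03 m or height (world z) of any of pliers, carpenter_pencil, folding_rule, masking_tape, sanding_block, chisel_2 above 0.02 m).
It also fails if it takes over 54 s, if anything falls off the work surface, if the arm or the gripper's body presses on something with over 40 N, if the wrist force passes 120 N, or if a joint passes its speed limit or range.

### The arm

A 6-joint arm with a two-finger parallel gripper is mounted at the origin on a cart in front of the work surface, level with it; the furniture and walls round the work are solid. World frame = base frame: x ahead of the robot, y to its left, z up, the work surface at z = 0. Lengths are in mm, angles in degrees, forces in N, time in s.
With the tool pointing down it reaches from about 325 to 850 mm from the base axis. Payload 15.5 kg.
Tool frame: the origin (TCP) lies midway between the tips of the shut fingers; the grasp point (between the pads) lies 19 mm behind it; y points along the fingers, x is the direction in which the jaws open and shut, and the axes are right-handed (so a half turn about y gives the same grasp; the last joint's range is limited). The gripper opens to 91 mm and grips with 3 to 60 N. Pads are 32 mm wide; open, the fingers measure 118 mm over their backs; the gripper's body (76 mm by 178 mm) begins 60 mm behind the grasp point.
Start: joints at [-74.055, 28.281, 77.091, -0, 74.628, -5.472], TCP at [228.223, -581.842, 213.915] pointing down, gripper open.
Joint ranges: [-166.48, 166.48], [-47.26, 123.95], [12.59, 153.08], [-70.14, 250.14], [6.76, 159.57], [-176.63, 176.63]. Speed limits (degrees/s): [108.29, 108.29, 147.25, 172.46, 172.46, 172.46].

### API

Orientations are given as [roll, pitch, yaw] about the fixed x, y, z axes, in that order (R = Rz(yaw) Ry(pitch) Rx(roll)).
In Python, from cell import robot, eyes gives the robot as it stands.
- The arm moves only by the tool move_arm, never from a script. Its argument "steps" is a list of rows, each a list of 2 entries, a list of its own where there are three numbers: the shift along the tool's x, y, z in cm, then the turn, a rotation vector about the tool's x, y, z in degrees. In form: [[[dx, dy, dz], [rx, ry, rz]], ...]. A call has 1 to 12 rows; each row is the pose to reach, as a shift and turn from the pose measured when the call began, along the tool's axes at that moment; what a row does not reach only later rows make up. A row lasts 1/8 s, in which the tool goes at most 62.5 mm and 10.7 degrees, less where a joint would pass 70% of its speed; a pose out of reach is approached as far as the arm can. A call with a gripper value outside its range is refused whole. "grip" is the opening, from 0 (shut) to 1 (fully open), set as the call begins (left out, the last holds). The fingers move at their own pace and stop on an object; the grip force is fixed at half the most. Time passes only in rows, so rows that repeat a pose let the fingers close. It gives the time, the measured TCP pose, the force and the opening at its end, in the units of the state.
- robot.sense(): the state, without advancing time (a new reading comes with each control period).
- eyes.grab_frame(name): name is "scene" or "top"; returns a dict with "frame" (384x512x3 uint8, red, green, blue), "z_map" (384x512 float32, mm along the optical axis (not along the pixel's ray), 0 where there is no reading), "intrinsics" (3x3 intrinsics, pixels), "position" and "rotation" of the camera in the world. Camera axes: x right, y up, looking along -z (the intrinsics and any distortion apply to the point x, -y, -z); pixel columns grow to the right and rows downward; lengths in mm; the calibration is good to about 2 mm. A picture is of the moment at which its call begins.
- robot.finish_job(): hands the job in, once; it reports no verdict.
The state is a dict: "time": time; "joints": joint angles; "joint_vel": joint speeds; "joint_efforts": joint torques, N m; "eef_pos": TCP position; "orientation": TCP orientation; "force": force on the tool from outside, world axes, zero at the start; "wrist_torque": the same for the moment, N m; "gripper_width": finger opening in mm.
Only numpy, scipy, OpenCV 4.12 (cv2) and the standard library are available. Lean on these libraries where they do the work, as an engineer would, in place of code of your own. Each camera call takes 0.05 s, during which the arm holds its last target.

## Working session

There is one attempt and no reset: what is moved stays moved. The work goes in short steps, Python scripts to look and compute and a tool call to move; the robot and the scene stay as the last step left them, time stands still between calls to the robot, and variables do not carry over. Pictures are saved under pics/ and viewed, and the job is handed in when it is done.

Besides the shell and the picture viewer there is one more tool, called after "Request:" as name(argument=value, ...) on one line, values as JSON. move_arm: Moves the arm, as the interface text tells. Its arguments: {"type":"object","properties":{"steps":{"type":"array"},"grip":{"type":"number"}},"required":["steps"]}

```bash
ls; mkdir -p pics; python3 - <<'E'
from cell import robot, eyes
import cv2,numpy as np
for n in ("scene","top"):
    f=eyes.grab_frame(n); cv2.imwrite(f"pics/{n}0.png",f["frame"][:,:,::-1]); print(n,f["intrinsics"],f["position"],f["rotation"])
    np.savez(f"{n}0.npz",**f)
print(robot.sense())
E
```

```text
pics
scene [[453.53304928   0.         249.94101928]
 [  0.         453.53304928 183.26407106]
 [  0.           0.           1.        ]] [-125.39573581  561.44033881  646.15534151] [  58.09037161   -0.20559507 -130.47242049]
top [[410.90201619   0.         252.16743908]
 [  0.         410.90201619 195.0921092 ]
 [  0.           0.           1.        ]] [ 364.211408     16.79281117 1184.18888349] [  9.34609506  -1.13282646 -89.92041198]
{'time': 0.1, 'joints': array([-7.40547648e+01,  2.83116057e+01,  7.71235244e+01, -7.26129639e-04,
        7.46275875e+01, -5.47227611e+00]), 'joint_vel': array([-0.03435397, -0.0670139 , -0.09276254,  0.02912692,  0.02433413,
       -0.01162907]), 'joint_efforts': array([ 4.55940608e-04, -8.80244637e+01, -3.82543445e+01,  7.09755672e-02,
        4.83653625e-02, -4.69188456e-05]), 'eef_pos': array([ 228.12624952, -581.5166333 ,  213.39516453]), 'orientation': array([-8.99947157e+01,  6.24985592e-02, -6.85822929e+01]), 'force': array([0.03746581, 0.95366625, 0.1836041 ]), 'wrist_torque': array([ 0.02563061, -0.0045541 , -0.02556336]), 'gripper_width': 90.9269371962245}
```

View pics/scene0.png

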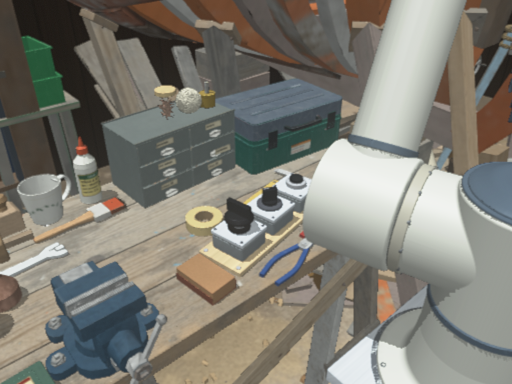

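View pics/top0.png

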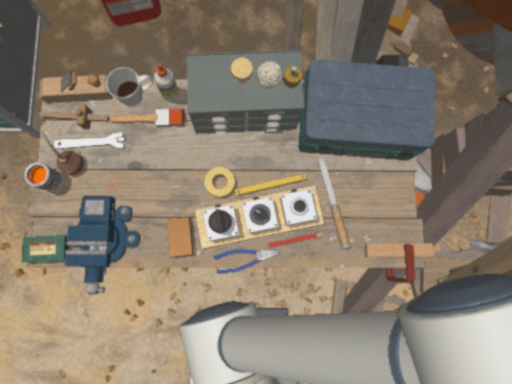

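The top view shows the board with three boxes: mushroom stop on the left (~220,223), knob in the middle (~261,214), start on the right (~298,207). Now I'll measure their positions.

```bash
cat > h.py <<'E'
import numpy as np,cv2
from scipy.spatial.transform import Rotation as R
def cloud(f):
    K=f["intrinsics"];z=f["z_map"];v,u=np.mgrid[:z.shape[0],:z.shape[1]]
    P=np.stack([(u-K[0,2])/K[0,0]*z,-(v-K[1,2])/K[1,1]*z,-z],-1)
    W=P@R.from_euler("xyz",f["rotation"],degrees=True).as_matrix().T+f["position"]
    W[z==0]=np.nan
    return W
def ray(f,u,v,h):
    K=f["intrinsics"];d=R.from_euler("xyz",f["rotation"],degrees=True).as_matrix()@np.array([(u-K[0,2])/K[0,0],-(v-K[1,2])/K[1,1],-1])
    p=f["position"];return p+d*(h-p[2])/d[2]
E
python3 - <<'E'
from h import *
for n in("scene","top"):
    f=dict(np.load(n+"0.npz"));W=cloud(f)
    x0,x1,y0,y1=((190,330,180,255) if n=="top" else (200,325,165,275))
    c=f["frame"][y0:y1,x0:x1,::-1]
    cv2.imwrite(f"pics/{n}_crop.png",cv2.resize(c,None,fx=5,fy=5,interpolation=cv2.INTER_CUBIC))
    w=W[y0:y1,x0:x1]
    for lo,hi in((-5,5),(8,16),(55,65),(78,86),(95,101),(102,108),(118,130)):
        m=(w[...,2]>lo)&(w[...,2]<hi); print(n,lo,hi,m.sum(),np.nanmedian(w[m],0) if m.any() else "")
    # fin
    m=(w[...,2]>112)&(w[...,2]<135)
    q=w[m]
    if len(q)>5:
        print("fin",q.mean(0),q.min(0),q.max(0)); print(cv2.minAreaRect(q[:,:2].astype(np.float32)))
f=dict(np.load("top0.npz"));W=cloud(f)
for p in((220,223),(261,214),(298,207)): print(p,W[p[1],p[0]],f["frame"][p[1],p[0]])
E
```

```text
scene -5 5 4085 [629.13988419 -34.34810318  -1.92291728]
scene 8 16 1768 [449.88988586  43.68067709  10.50042385]
scene 55 65 1623 [476.09010355   1.60001531  58.45415415]
scene 78 86 152 [ 502.50111544 -117.31262003   80.69739144]
scene 95 101 185 [475.01919809  89.23550925  96.79809224]
scene 102 108 81 [482.21515891  83.11857981 104.17215685]
scene 118 130 125 [469.07170637  82.85056443 121.75968064]
fin [469.15070171  83.65785794 119.36182421] [441.0666888   72.14794756 112.31860936] [500.90130559  93.51310675 124.29732087]
((471.4767150878906, 81.99253845214844), (60.822715759277344, 14.10946273803711), 11.249648094177246)
top -5 5 3999 [466.41721559 -41.08749065   1.14890975]
top 8 16 2169 [469.86166055 -45.63782573  12.77158654]
top 55 65 1748 [494.23327272 -43.27471112  61.32766754]
top 78 86 121 [ 516.14137023 -131.93906651   83.05931246]
top 95 101 233 [472.98517251  78.22729106  98.38347327]
top 102 108 71 [491.50431321 -22.40116624 104.42899016]
top 118 130 110 [472.71605185  81.56101162 124.97783761]
fin [471.80891646  80.593311   124.6082    ] [442.90833083  71.02260878 112.10583396] [501.94197044  89.9364121  128.84738212]
((472.50335693359375, 81.06893920898438), (59.6932258605957, 13.06229305267334), 11.99220085144043)
(220, 223) [464.88615307  78.77869635 128.72516269] [80 74 74]
(261, 214) [491.12914609 -27.64665966 106.84781724] [77 73 70]
(298, 207) [ 513.1287022  -128.73442951   84.92711834] [80 75 73]
```

```bash
sleep 1
```

```text
(no output)
```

View pics/top_crop.png

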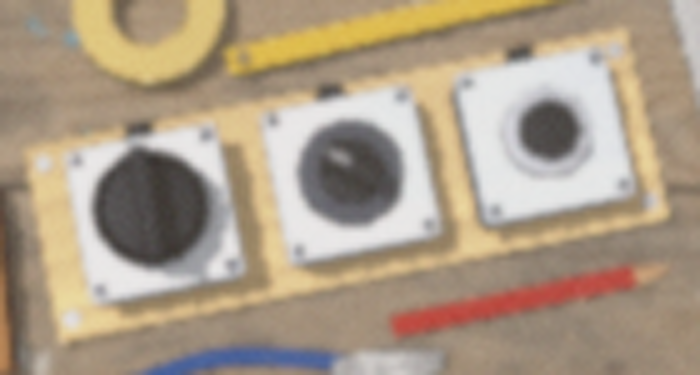

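View pics/scene_crop.png

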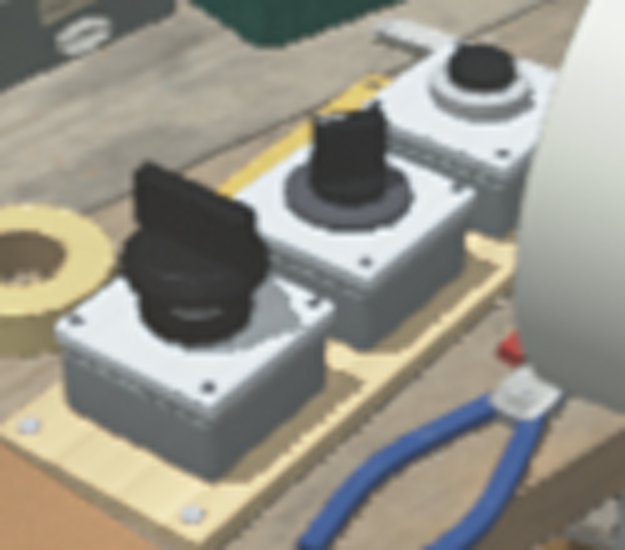

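```bash
python3 - <<'E'
from h import *
f=dict(np.load("top0.npz"));W=cloud(f)
g=f["frame"].astype(int);z=W[...,2]
dark=(g.max(-1)<110)
u=np.arange(512)[None]+0*z;v=np.arange(384)[:,None]+0*z
# start disc: dark pixels near (298,207)
m=dark&(np.hypot(u-298,v-207)<10); print("disc px",m.sum(),u[m].mean(),v[m].mean(),ray(f,u[m].mean(),v[m].mean(),82), W[m].mean(0))
m=(z>112)&(z<135)&(np.hypot(u-220,v-223)<20); print("fin",m.sum(),u[m].mean(),v[m].mean(),ray(f,u[m].mean(),v[m].mean(),124))
m=(z>90)&(z<135)&(np.hypot(u-220,v-223)<30);q=W[m]; print("cap",q.min(0),q.max(0))
m2=(z>55)&(z<65); 
for c in((472.5,81),(495,-24.5),(515,-131)):
    k=m2&(np.hypot(W[...,0]-c[0],W[...,1]-c[1])<68); r=cv2.minAreaRect(W[k][:,:2].astype(np.float32)); print("box",r)
f=dict(np.load("scene0.npz"));W=cloud(f);z=W[...,2]
m=(z>78)&(z<86)&(np.hypot(W[...,0]-510,W[...,1]+125)<40);g=f["frame"];print("scene disc",m.sum(),W[m].mean(0),W[m].min(0),W[m].max(0))
E
```

```text
disc px 89 299.561797752809 205.51685393258427 [ 517.60270508 -133.43888068   82.        ] [ 517.38448521 -133.21854722   83.60745971]
fin 112 219.42857142857142 220.49107142857142 [471.83178642  80.62286004 124.        ]
cap [441.521532    51.58040079  90.04716057] [503.44235641 110.45502233 128.84738212]
box ((475.14605712890625, 69.3696517944336), (85.77919006347656, 110.58261108398438), 12.089059829711914)
box ((492.3363037109375, -13.473869323730469), (86.18476104736328, 112.3132095336914), 11.774063110351562)
box ((514.2273559570312, -120.73173522949219), (85.78865051269531, 114.51712036132812), 11.4975004196167)
scene disc 78 [ 515.79177369 -132.2393658    80.00059676] [ 499.41753597 -147.39491197   78.003     ] [ 531.85370946 -117.03538125   82.25048484]
```

Stop fin top ≈ (472, 81), aligned with the box (12°). Start ≈ (517, −133), and the spacing of 219 mm agrees with 220. Next I'll check that the path is clear and work out the first move.

```bash
cat >> h.py <<'E'
def delta(s,target,yaw):
    A=R.from_euler("xyz",s["orientation"],degrees=True)
    B=R.from_euler("xyz",[-90,0,yaw],degrees=True)
    return np.round(A.inv().apply(np.array(target)-s["eef_pos"])/10,2), np.round((A.inv()*B).as_rotvec(degrees=True),2)
E
python3 - <<'E'
from h import *
from cell import robot
W=cloud(dict(np.load("top0.npz")))
for x in range(250,700,50):
    print(x,[int(np.nanmax(np.append(W[(abs(W[...,0]-x)<25)&(abs(W[...,1]-y)<25)][:,2],-999))) for y in range(200,-700,-50)])
print(delta(robot.sense(),(472,81,200),-78))
E
```

```text
250 [-704, 326, 346, 423, 524, 624, 718, 839, 848, -706, -701, -709, -703, -382, -369, -366, -999, -340]
300 [-728, -723, -725, 299, 300, 595, 713, 847, 852, -712, -722, -725, -699, 43, -284, -274, -999, -91]
350 [6, 7, 14, 17, 17, 13, 6, 845, 852, 807, 5, 8, 6, 49, 4, -236, -999, -60]
400 [37, 35, 64, 17, 16, 16, 15, 11, 7, 33, 31, 27, 30, 47, 28, -999, -98, -999]
450 [37, 37, 128, 128, 73, 71, 68, 65, 18, 31, 25, 7, 7, 7, 6, -6, -6, -999]
500 [37, 65, 127, 103, 109, 109, 86, 90, 64, 29, 6, 7, 7, 8, 35, 80, 86, -999]
550 [8, 7, 31, 31, 69, 66, 88, 87, 19, 28, 8, 7, 7, 6, 16, 166, 178, 175]
600 [7, 30, 33, 31, 24, 23, 23, 23, 18, 17, 8, 7, 6, 7, 6, 252, 259, 232]
650 [7, 6, 32, 29, 8, 8, 7, 8, 132, 131, 161, 159, 161, 161, 155, 325, 320, -999]
(array([-52.77,   1.4 ,  46.9 ]), array([-0.  ,  9.42, -0.06]))
```

Request:
move_arm(steps=[[[-4.4,0,3.9],[0,0.8,0]],[[-8.8,0,7.8],[0,1.6,0]],[[-13.2,0,11.7],[0,2.4,0]],[[-17.6,0,15.6],[0,3.2,0]],[[-22,0,19.5],[0,4,0]],[[-26.4,0,23.4],[0,4.8,0]],[[-30.8,0,27.3],[0,5.6,0]],[[-35.2,0,31.2],[0,6.4,0]],[[-39.6,0,35.1],[0,7.2,0]],[[-44,0,39],[0,8,0]],[[-48.4,0,43],[0,8.8,0]],[[-52.8,0.5,46.9],[0,9.4,0]]], grip=0)

```text
time: 1.6
eef_pos: [472.5, 83.3, 209.2]
orientation: [-90.0, 0.1, -78.0]
force: [0.7, -1.3, -0.2]
gripper_width: 0.2
```

```bash
python3 - <<'E'
from h import *
from cell import robot,eyes
s=robot.sense();print({k:np.round(v,2) for k,v in s.items()},delta(s,(472,81,135),-78))
for n in("top","scene"):
    f=eyes.grab_frame(n);np.savez(n+"1.npz",**f);cv2.imwrite(f"pics/{n}1.png",f["frame"][:,:,::-1])
E
```

```text
{'time': np.float64(1.6), 'joints': array([2.830e+00, 1.695e+01, 9.734e+01, 6.000e-02, 6.567e+01, 8.080e+01]), 'joint_vel': array([ 5.468e+01,  2.047e+01, -2.331e+01, -5.000e-02,  2.720e+00,
        5.927e+01]), 'joint_efforts': array([ -8.97, -71.84, -29.55,   0.38,   0.34,  -3.22]), 'eef_pos': array([472.52,  83.34, 209.18]), 'orientation': array([-8.996e+01,  5.000e-02, -7.799e+01]), 'force': array([ 0.69, -1.25, -0.2 ]), 'wrist_torque': array([-0.03, -0.03,  0.03]), 'gripper_width': np.float64(0.18)} (array([ 0.22,  7.42, -0.1 ]), array([-0.04,  0.01, -0.05]))
```

View pics/scene1.png

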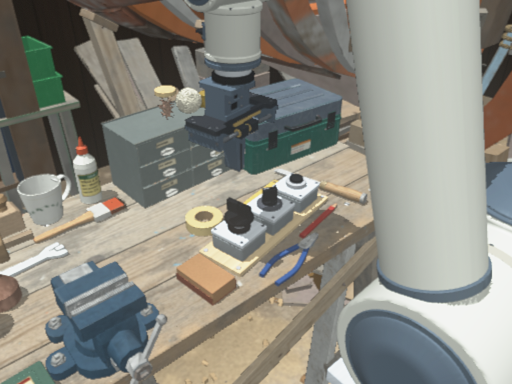

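```bash
python3 - <<'E'
from h import *
from cell import robot,eyes
s=robot.sense();print(s["time"],s["eef_pos"],s["joint_vel"].round(1),s["force"],delta(s,(472,81,132),-78))
E
```

```text
1.7 [472.98672327  85.8270764  208.493127  ] [-5.2 -1.6  2.8 -1.5  0.5 -5.8] [-0.05865882 -0.94948402 -0.0398938 ] (array([ 0.47,  7.65, -0.2 ]), array([-0.02,  0.26, -0.12]))
```

The arm is above the row and everything is undisturbed. Now I'll descend over the fin.

Request:
move_arm(steps=[[[0.4,2.5,-0.1],[0,0,0]],[[0.4,5,-0.1],[0,0,0]],[[0.4,7,-0.1],[0,0,0]],[[0.4,7.4,-0.1],[0,0,0]],[[0.4,7.4,-0.1],[0,0,0]]])

```text
time: 2.33
eef_pos: [472.8, 81.6, 134.7]
orientation: [-90.0, 0.1, -77.8]
force: [0.8, -1.0, 0.4]
gripper_width: 0.6
```

```bash
python3 - <<'E'
from h import *
from cell import robot,eyes
s=robot.sense();print(s["time"],s["eef_pos"],s["joint_vel"].round(1),s["force"],delta(s,(472,81,126),-78))
for n in("top","scene"):
    f=eyes.grab_frame(n);np.savez(n+"2.npz",**f)
    x0,x1,y0,y1=((190,330,180,255) if n=="top" else (170,325,125,275))
    cv2.imwrite(f"pics/{n}2.png",cv2.resize(f["frame"][y0:y1,x0:x1,::-1],None,fx=4,fy=4))
E
```

```text
2.325 [472.84183999  81.63521289 134.70560672] [ 0.2 -0.7 -0.6  0.1  0.2  0. ] [ 0.8020107  -1.02506701  0.43363677] (array([ 0.05,  0.87, -0.1 ]), array([-0.  ,  0.25, -0.12]))
```

View pics/scene2.png

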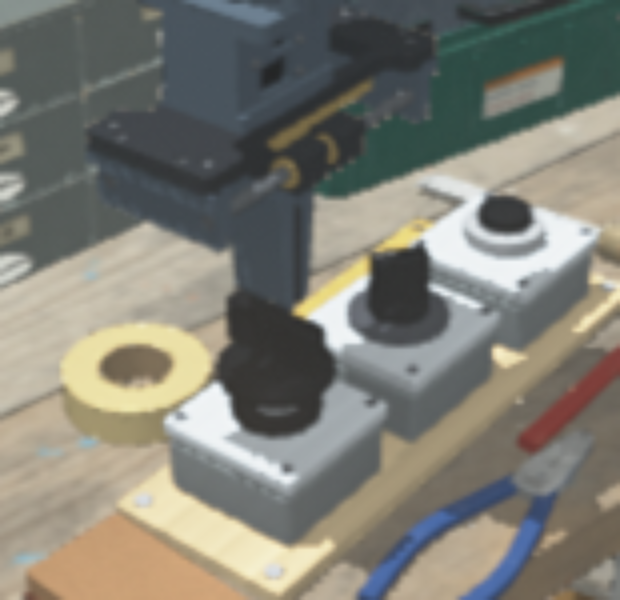

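```bash
python3 - <<'E'
from h import *
f=dict(np.load("scene2.npz"));K=f["intrinsics"];A=R.from_euler("xyz",f["rotation"],degrees=True)
for p in((472.8,81.6,134.7),(472,81,124),(501,87,124),(443,75,124)):
    c=A.inv().apply(np.array(p)-f["position"]);u=K[0,2]+K[0,0]*c[0]/-c[2];v=K[1,2]-K[1,1]*c[1]/-c[2];print(p,u,v,"crop",(u-170)*4,(v-125)*4)
W=cloud(f)
m=(W[...,2]>132)&(W[...,2]<175)&(np.hypot(W[...,0]-472,W[...,1]-81)<40)
q=W[m];print(len(q),q.min(0),q.max(0),q.mean(0))
m=(W[...,2]>102)&(W[...,2]<131)&(np.hypot(W[...,0]-472,W[...,1]-81)<40);q=W[m];print(q.min(0),q.max(0))
E
```

```text
(472.8, 81.6, 134.7) 237.5856796504505 197.50914071173392 crop 270.34271860180195 290.0365628469357
(472, 81, 124) 238.11749146247035 201.92962842135395 crop 272.4699658498814 307.7185136854158
(501, 87, 124) 227.04837529169708 196.96659980973857 crop 228.19350116678834 287.8663992389543
(443, 75, 124) 249.56024719291062 207.06018475572955 crop 318.2409887716425 328.2407390229182
304 [452.76058062  67.3822453  132.53721043] [487.80514047  98.73475724 174.95202113] [464.80554715  87.95847461 155.54723089]
[442.39388017  71.17521089 102.09244089] [501.72886314  94.54195932 125.02358884]
```

View pics/top2.png

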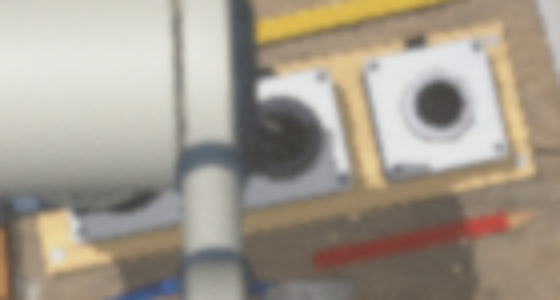

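The scene crop shows the fingertip (270,300) just above the fin's middle, and the projection agrees. Next I'll press.

Request:
move_arm(steps=[[[0,0.5,0],[0,0,0]],[[0,0.9,0],[0,0,0]],[[0,1.2,0],[0,0,0]],[[0,1.5,0],[0,0,0]],[[0,1.7,0],[0,0,0]],[[0,1.7,0],[0,0,0]]])

```text
time: 3.18
eef_pos: [473.2, 81.8, 118.0]
orientation: [-89.9, 0.1, -77.7]
force: [-0.5, -0.4, 0.1]
gripper_width: 0.7
```

Request:
move_arm(steps=[[[0,0.1,0],[0,0,0]],[[0,0.2,0],[0,0,0]],[[0,0.2,0],[0,0,0]]])

```text
time: 3.55
eef_pos: [473.1, 81.8, 116.0]
orientation: [-89.9, 0.1, -77.7]
force: [-1.2, -0.1, 3.8]
gripper_width: 0.6
```

```bash
python3 - <<'E'
from h import *
from cell import robot,eyes
s=robot.sense();print(s["time"],s["eef_pos"],s["joint_vel"].round(1),s["force"],s["wrist_torque"])
for n in("scene",):
    f=eyes.grab_frame(n);np.savez(n+"3.npz",**f)
    x0,x1,y0,y1=((190,330,180,255) if n=="top" else (190,310,155,255))
    cv2.imwrite(f"pics/{n}3.png",cv2.resize(f["frame"][y0:y1,x0:x1,::-1],None,fx=6,fy=6))
W=cloud(f)
m=(W[...,2]>75)&(W[...,2]<131)&(np.hypot(W[...,0]-472,W[...,1]-81)<40);q=W[m];print(np.percentile(q[:,2],[90,95,99,100]))
E
```

```text
3.55 [473.13860113  81.80789142 116.03480836] [ 0.1 -0.  -0.1  0.1  0.   0. ] [-1.15696701 -0.07920853  3.75738754] [-0.02081485  0.25429365  0.02219062]
[121.53975637 125.98682578 129.63217187 130.86766727]
```

View pics/scene3.png

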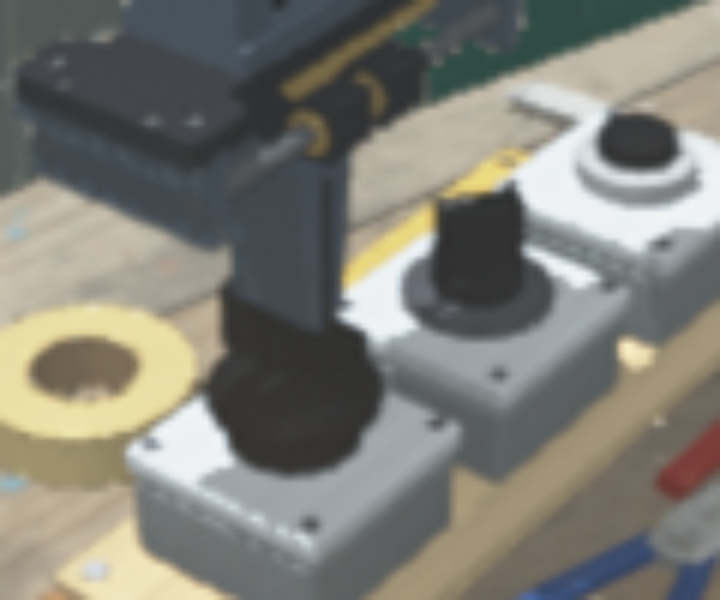

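The fingertip is on the fin and the head is partly in. Next I'll press further, through the latch.

Request:
move_arm(steps=[[[0,0.1,0],[0,0,0]],[[0,0.2,0],[0,0,0]],[[0,0.2,0],[0,0,0]]])

```text
time: 3.98
eef_pos: [473.1, 81.8, 114.0]
orientation: [-89.9, 0.1, -77.7]
force: [-1.3, 0.3, 5.1]
gripper_width: 0.4
```

Request:
move_arm(steps=[[[0,0.1,0],[0,0,0]],[[0,0.15,0],[0,0,0]],[[0,0.15,0],[0,0,0]]])

```text
time: 4.35
eef_pos: [473.3, 81.8, 113.0]
orientation: [-89.9, 0.1, -77.7]
force: [-3.9, -1.4, 17.5]
gripper_width: 0.5
```

17 N means the hard stop. Now I'll lift off and wait.

Request:
move_arm(steps=[[[0,-0.6,0],[0,0,0]],[[0,-1.8,0],[0,0,0]],[[0,-2.6,0],[0,0,0]],[[0,-2.6,0],[0,0,0]],[[0,-2.6,0],[0,0,0]],[[0,-2.6,0],[0,0,0]]])

```text
time: 5.1
eef_pos: [473.0, 81.8, 138.8]
orientation: [-89.9, 0.1, -77.7]
force: [-0.4, 0.0, 0.2]
gripper_width: 0.5
```

```bash
python3 - <<'E'
from h import *
from cell import robot,eyes
s=robot.sense();print(s["time"],s["eef_pos"],s["joint_vel"].round(1),s["force"])
for n in("scene",):
    f=eyes.grab_frame(n);np.savez(n+"4.npz",**f)
    x0,x1,y0,y1=(190,310,155,255)
    cv2.imwrite(f"pics/{n}4.png",cv2.resize(f["frame"][y0:y1,x0:x1,::-1],None,fx=6,fy=6))
W=cloud(f)
m=(W[...,2]>75)&(W[...,2]<131)&(np.hypot(W[...,0]-472,W[...,1]-81)<40);q=W[m];print(np.percentile(q[:,2],[80,90,95,98,99,100]))
print(delta(s,(472,81,136),-78))
E
```

```text
5.1 [473.04507267  81.76297355 138.77435007] [ 0.   0.1 -0.1  0.   0.1 -0. ] [-0.42988075  0.02649858  0.19467625]
[109.60710649 113.80293407 114.69614768 115.50522882 115.71534743
 116.8423284 ]
(array([ 0.05,  0.28, -0.12]), array([-0.06,  0.25, -0.11]))
```

View pics/scene4.png

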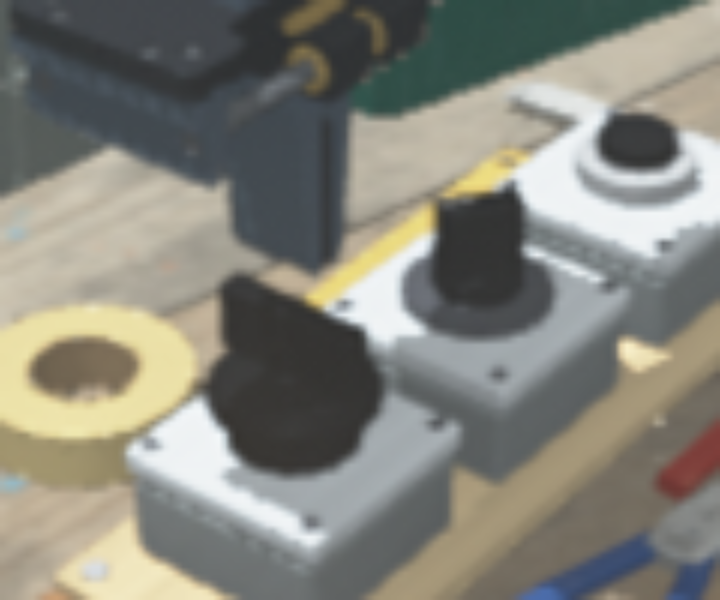

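It's latched (fin top ≈116, was 124) with the hand off it. Now I'll go beside the fin's near end on the right side.

```bash
python3 - <<'E'
from h import *
from cell import robot,eyes
s=robot.sense();e1=np.array([.978,.208,0]);e2=np.array([-.208,.978,0]);c=np.array([472.5,81,0])
for S,L,z in((-33,-31,136),(-33,-31,103.5),(-33,-5,103.5)):
    p=c+S*e1+L*e2;p[2]=z;print(p,delta(s,p,-78))
E
```

```text
[446.674  43.818 136.   ] (array([ 3.15,  0.27, -3.39]), array([-0.06,  0.26, -0.11]))
[446.674  43.818 103.5  ] (array([ 3.15,  3.52, -3.39]), array([-0.06,  0.26, -0.11]))
[441.266  69.246 103.5  ] (array([ 0.55,  3.52, -3.38]), array([-0.06,  0.26, -0.11]))
```

Request:
move_arm(steps=[[[1.6,0,-1.7],[0,0,0]],[[3.15,0,-3.4],[0,0,0]],[[3.15,0.3,-3.4],[0,0,0]],[[3.15,1.5,-3.4],[0,0,0]],[[3.15,2.7,-3.4],[0,0,0]],[[3.15,3.5,-3.4],[0,0,0]],[[3.15,3.5,-3.4],[0,0,0]]])

```text
time: 6.02
eef_pos: [446.1, 44.0, 102.9]
orientation: [-90.0, 0.1, -77.7]
force: [-0.5, -0.0, 0.3]
gripper_width: 0.4
```

```bash
python3 - <<'E'
from h import *
from cell import robot,eyes
s=robot.sense();print(s["time"],s["eef_pos"],s["joint_vel"].round(1),s["force"])
for n in("scene",):
    f=eyes.grab_frame(n);np.savez(n+"5.npz",**f)
    x0,x1,y0,y1=(190,310,155,255)
    cv2.imwrite(f"pics/{n}5.png",cv2.resize(f["frame"][y0:y1,x0:x1,::-1],None,fx=6,fy=6))
print(delta(s,(441.3,69.2,103.5),-78))
E
```

```text
6.025 [446.14601191  44.02921224 102.86628494] [-0.1 -1.  -0.7  0.   1.  -0. ] [-0.45090202 -0.04052907  0.3338406 ]
(array([-2.56, -0.06,  0.06]), array([ 0.03,  0.27, -0.13]))
```

View pics/scene5.png

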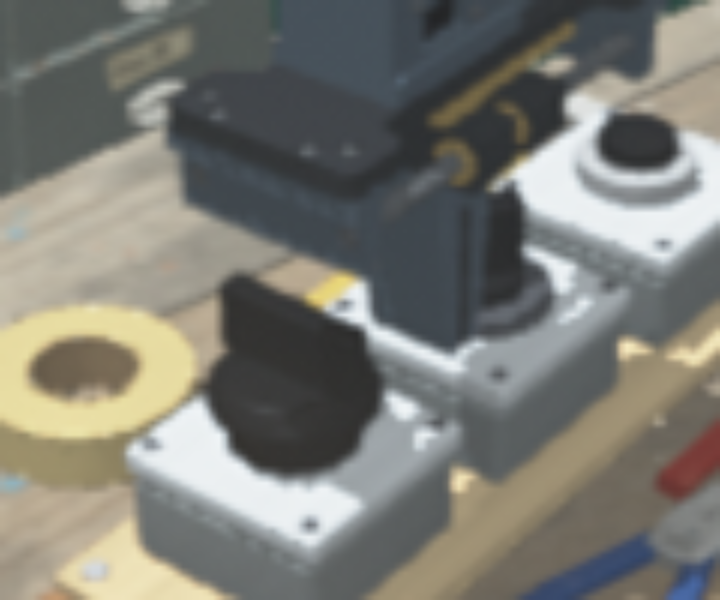

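The finger is beside the near end of the fin on the knob side, clear of the cap and the knob. Now I'll push toward tool −x, which is the robot's left.

Request:
move_arm(steps=[[[-0.5,0,0],[0,0,0]],[[-1.0,0,0],[0,0,0]],[[-1.4,0,0],[0,0,0]],[[-1.7,0,0],[0,0,0]],[[-2.0,0,0],[0,0,0]],[[-2.3,0,0],[0,0,0]],[[-2.5,0,0],[0,0,0]],[[-2.5,0,0],[0,0,0]]])

```text
time: 7.08
eef_pos: [441.3, 68.5, 103.4]
orientation: [-90.0, 0.1, -77.7]
force: [0.1, -2.4, 0.4]
gripper_width: 0.4
```

```bash
python3 - <<'E'
from h import *
from cell import robot,eyes
s=robot.sense();print(s["time"],s["eef_pos"],s["joint_vel"].round(1),s["force"])
for n in("scene",):
    f=eyes.grab_frame(n);np.savez(n+"6.npz",**f)
    x0,x1,y0,y1=(190,310,155,255)
    cv2.imwrite(f"pics/{n}6.png",cv2.resize(f["frame"][y0:y1,x0:x1,::-1],None,fx=6,fy=6))
E
```

```text
7.075 [441.31471623  68.51808992 103.40573543] [-0.3  0.1  0.1 -0.1  0.1 -0.2] [ 0.09027401 -2.39987483  0.40290171]
```

View pics/scene6.png

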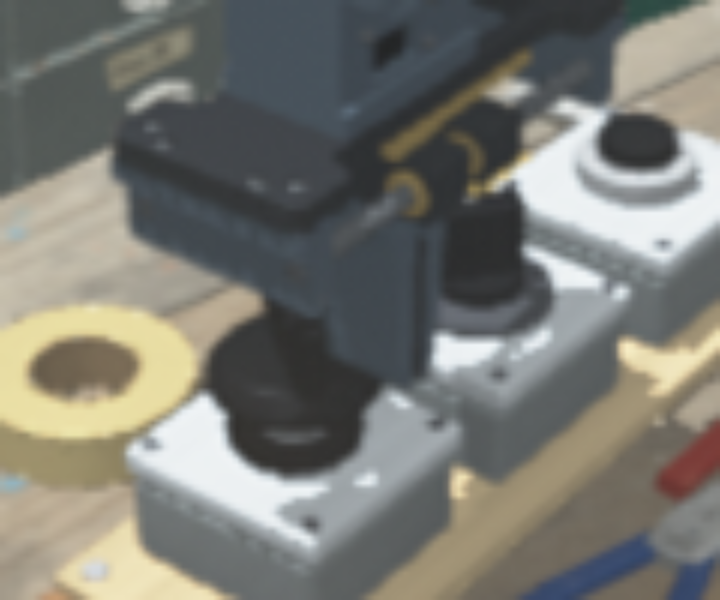

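```bash
python3 - <<'E'
from h import *
for i in (2,4,6):
    W=cloud(dict(np.load(f"scene{i}.npz")))
    w=W[222:229,226:232].reshape(-1,3); print(i,np.nanmedian(w,0))
    # front-left cap region height
    m=(np.hypot(W[...,0]-472,W[...,1]-81)<34)&(W[...,1]-81-.2*(W[...,0]-472)>10)&(W[...,2]>70)&(W[...,2]<112)
    print(np.percentile(W[m][:,2],[50,70,80,90,95]))
E
```

```text
2 [473.02312996 106.33258854  74.70422087]
[93.16021281 95.26901952 95.7840277  96.53824537 96.88137591]
4 [467.88449664 110.02253455  82.42316651]
[84.91278757 87.19972282 88.07338918 88.63497379 89.24351732]
6 [473.32993759 105.56383968  68.32746205]
[ 93.54355727  95.56837235  96.84711339 101.71532789 107.05498473]
```

Request:
move_arm(steps=[[[-0.2,0,0],[0,0,0]],[[-0.3,0,0],[0,0,0]],[[-0.3,0,0],[0,0,0]]])

```text
time: 7.5
eef_pos: [440.6, 71.5, 103.4]
orientation: [-90.0, 0.1, -77.7]
force: [-0.3, -1.7, -0.1]
gripper_width: 0.5
```

The cap is back at its "out" height while turned. Next I'll back off slowly, then rise.

Request:
move_arm(steps=[[[0.5,0,0],[0,0,0]],[[1.0,0,0],[0,0,0]],[[1.5,0,0],[0,0,0]],[[2.0,0,0],[0,0,0]],[[2.6,0,0],[0,0,0]],[[3.0,0,0],[0,0,0]],[[3.0,-1.5,0],[0,0,0]],[[3.0,-3.5,0],[0,0,0]],[[3.0,-5,0],[0,0,0]],[[3.0,-5,0],[0,0,0]]])

```text
time: 8.75
eef_pos: [447.6, 41.9, 154.0]
orientation: [-89.9, 0.1, -77.7]
force: [-0.3, 0.1, 0.4]
gripper_width: 0.1
```

```bash
python3 - <<'E'
from h import *
from cell import robot,eyes
s=robot.sense();print(s["time"],s["eef_pos"],s["joint_vel"].round(1),s["force"])
n="scene"
f=eyes.grab_frame(n);np.savez(n+"7.npz",**f)
x0,x1,y0,y1=(190,310,155,255)
cv2.imwrite(f"pics/{n}7.png",cv2.resize(f["frame"][y0:y1,x0:x1,::-1],None,fx=6,fy=6))
W=cloud(f)
m=(np.hypot(W[...,0]-472,W[...,1]-81)<36)&(W[...,2]>112)&(W[...,2]<130);q=W[m];print(cv2.minAreaRect(q[:,:2].astype(np.float32)),np.median(q[:,2]),q[:,2].max())
print(delta(s,(517,-133,153),-78))
E
```

```text
8.75 [447.56440985  41.92495089 154.01289593] [ 0.1  1.4  1.2  0.1 -1.4  0.1] [-0.3421055   0.10491381  0.37067729]
((471.1749267578125, 81.9327621459961), (59.30363845825195, 13.483428955078125), 10.041794776916504) 121.06171298666686 125.44768008763253
(array([18.57,  0.08,  3.06]), array([-0.13,  0.28, -0.1 ]))
```

View pics/scene7.png

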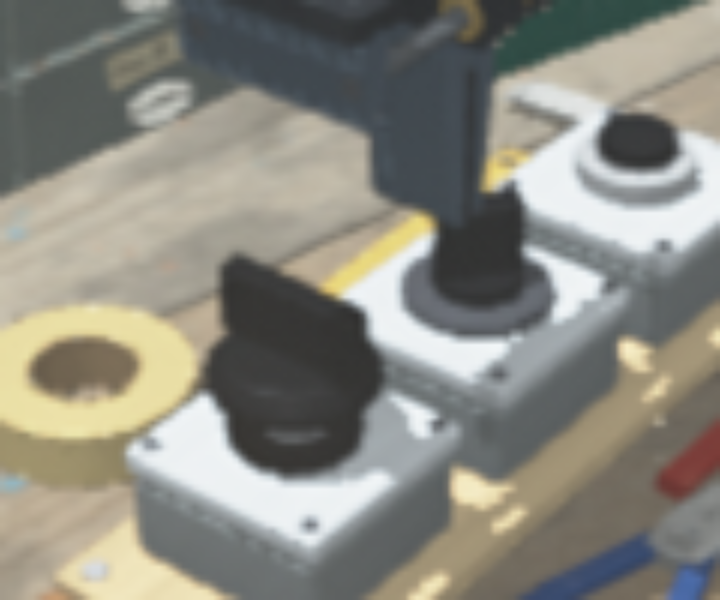

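The stop is out and back at rest. Now to the start button.

Request:
move_arm(steps=[[[4,0,0.7],[0,0,0]],[[9,0,1.5],[0,0,0]],[[14,0,2.3],[0,0,0]],[[17.5,0,2.9],[0,0,0]],[[18.6,0,3.1],[0,0,0]],[[18.6,0,3.1],[0,0,0]],[[18.6,2,3.1],[0,0,0]],[[18.6,4,3.1],[0,0,0]],[[18.6,5.7,3.1],[0,0,0]],[[18.6,6.1,3.1],[0,0,0]],[[18.6,6.1,3.1],[0,0,0]]])

```text
time: 10.18
eef_pos: [516.8, -132.4, 92.1]
orientation: [-90.0, 0.1, -77.7]
force: [0.1, -0.0, 0.5]
gripper_width: 0.5
```

```bash
python3 - <<'E'
from h import *
from cell import robot,eyes
s=robot.sense();print(s["time"],s["eef_pos"],s["joint_vel"].round(1),s["force"])
n="scene"
f=eyes.grab_frame(n)
x0,x1,y0,y1=(190,330,125,225)
cv2.imwrite(f"pics/{n}8.png",cv2.resize(f["frame"][y0:y1,x0:x1,::-1],None,fx=5,fy=5))
print(delta(s,(517,-133,76),-78))
E
```

```text
10.175 [ 516.77508537 -132.35621601   92.13239289] [-0.3 -0.6 -0.7 -0.1  0.3 -0.1] [ 0.05284711 -0.03351014  0.49610709]
(array([0.07, 1.61, 0.01]), array([-0.05,  0.31, -0.13]))
```

View pics/scene8.png

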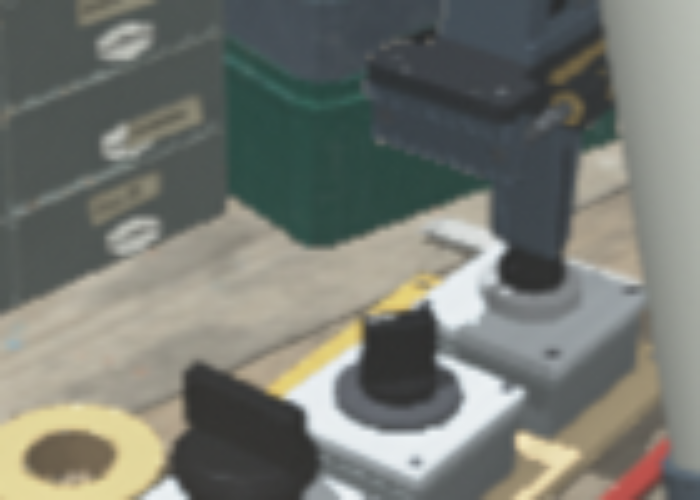

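The fingertip is centred over the start disc. Next I'll press it.

Request:
move_arm(steps=[[[0,0.6,0],[0,0,0]],[[0,1.0,0],[0,0,0]],[[0,1.3,0],[0,0,0]],[[0,1.5,0],[0,0,0]],[[0,1.5,0],[0,0,0]]])

```text
time: 10.85
eef_pos: [517.2, -132.6, 77.5]
orientation: [-89.9, 0.1, -77.7]
force: [-0.3, 1.6, 4.6]
gripper_width: 0.8
```

Request:
move_arm(steps=[[[0,0.1,0],[0,0,0]],[[0,0.2,0],[0,0,0]],[[0,0.2,0],[0,0,0]],[[0,0.2,0],[0,0,0]]])

```text
time: 11.35
eef_pos: [517.2, -132.6, 76.1]
orientation: [-89.9, 0.1, -77.7]
force: [-3.9, 3.3, 16.5]
gripper_width: 0.2
```

It's at the hard stop (16 N), held for over 0.1 s. Now I'll lift off.

Request:
move_arm(steps=[[[0,-0.5,0],[0,0,0]],[[0,-2,0],[0,0,0]],[[0,-5,0],[0,0,0]],[[0,-9,0],[0,0,0]],[[0,-12,0],[0,0,0]],[[0,-12,0],[0,0,0]],[[0,-12,0],[0,0,0]],[[0,-12,0],[0,0,0]]])

```text
time: 12.35
eef_pos: [516.5, -132.7, 195.3]
orientation: [-90.0, 0.1, -77.7]
force: [0.1, -0.8, -0.1]
gripper_width: 0.8
```

```bash
python3 - <<'E'
from h import *
from cell import robot,eyes
s=robot.sense();print(s["time"],s["eef_pos"],s["joint_vel"].round(1),s["force"])
W0=cloud(dict(np.load("scene0.npz")))
f=eyes.grab_frame("scene");W=cloud(f)
for w in(W0,W):
    m=(np.hypot(w[...,0]-472,w[...,1]-81)<36)&(w[...,2]>112)&(w[...,2]<130);q=w[m];print("fin",cv2.minAreaRect(q[:,:2].astype(np.float32)),np.median(q[:,2]))
    m=(np.hypot(w[...,0]-517,w[...,1]+133)<17)&(w[...,2]>60)&(w[...,2]<100);print("start",np.percentile(w[m][:,2],[50,80,95]))
    m=(np.hypot(w[...,0]-494,w[...,1]+26)<22)&(w[...,2]>90)&(w[...,2]<120);q=w[m];print("knob",q.mean(0),cv2.minAreaRect(q[:,:2].astype(np.float32)))
cv2.imwrite("pics/scene9.png",f["frame"][:,:,::-1])
f=eyes.grab_frame("top");cv2.imwrite("pics/top9.png",f["frame"][:,:,::-1])
E
```

```text
12.35 [ 516.51057323 -132.66764443  195.32995455] [-0.1  0.2 -0.   0.2  0.1  0. ] [ 0.11740733 -0.81032968 -0.13002638]
fin ((471.4767150878906, 81.99253845214844), (60.822715759277344, 14.10946273803711), 11.249648094177246) 120.68213978576944
start [79.37839314 80.56212858 81.38212952]
knob [491.66453345 -23.31696375  98.41918747] ((494.21575927734375, -24.6137752532959), (32.37443161010742, 15.036751747131348), 62.67936706542969)
fin ((470.86474609375, 82.53992462158203), (60.69189453125, 13.072705268859863), 9.332112312316895) 120.40301512643362
start [79.18971882 80.35420336 81.70385964]
knob [491.59886887 -23.68277262  98.23510049] ((493.7497863769531, -24.748382568359375), (32.852073669433594, 16.090200424194336), 63.03882598876953)
```

View pics/scene9.png

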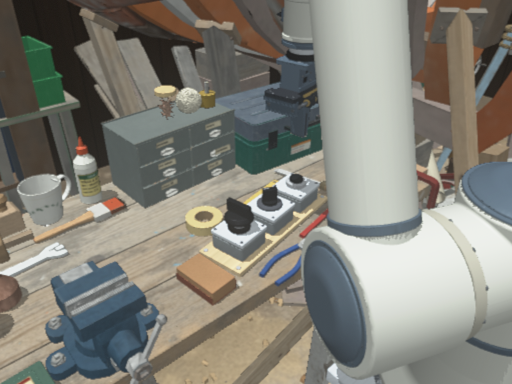

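View pics/top9.png

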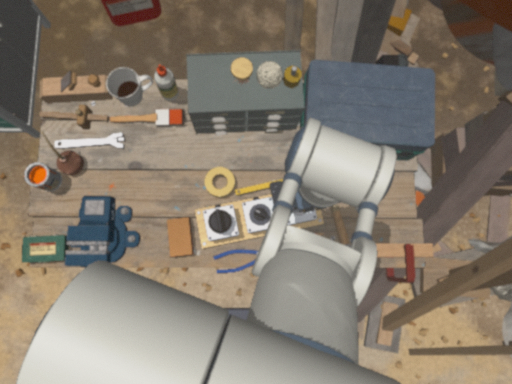

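```bash
python3 -c "
from cell import robot
print(robot.finish_job())"
```

```text
the job is handed in; nothing more can be done
None
```

I ran the whole sequence and handed the job in at about 12.5 s of the 54 s allowed. No verdict was reported, so the results below are from my own readings.

- **Stop pressed:** I pushed down on the fin until it met the hard stop, at 17.5 N. That is slightly above the 16 N described as harmless. With the hand about 22 mm clear of it for over 0.3 s, the fin top stayed at about 116 mm instead of 124 mm, so it had latched.
- **Stop released:** I pushed the near end of the fin to turn it clockwise. The cap was back at its "out" height while still turned. I judged the turn by eye from the picture, not by measurement. After I backed off, the fin returned to rest.
- **Start button:** I pushed it to its hard stop (16.5 N, about 6 mm in), with the stop out. It came back by itself.

**Last checks:**
- **Heights:** the fin and the start button are back at their starting heights, within about 0.3 mm.
- **Fin angle:** it read 9.3° against 11.2° at the start. The difference is about 0.03 rad, inside the 0.12 limit and probably measurement noise.
- **Knob pointer:** unchanged within about 0.5 mm.
- **Loose tools:** I compared them by eye only. The ones in view look unmoved, but the arm partly hid the pencil, pliers, rule and chisel in the last pictures.
- **Hand:** clear of everything, about 195 mm above the bench.

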